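# Unload the warm herb jars onto the cooling rail

### The job

The gold-lidded herb jars have dried on the red zone of the warming plate: push its switch lever right over to the far side (off), then slide the pan with all its jars, without lifting it, onto the blue mark so that it is centred there. Then stand every gold-lidded jar upright on the narrow raised wooden rail, centred across its width, and when all are up slide the empty pan back, again without lifting, so that it is centred on the red mark. Leave the other things on the table where they are.

Things in the scene. Friction and masses are not known exactly. Their poses are not given: they have to be found in the camera images.
- switch (a joint): red toggle lever on the white switch box (box 110 x 85 x 30 mm), about 60 mm long; 0 = on, leaning to the box's own -x side, about towards the robot; 1.0 = off, leaning fully to its +x side, away from the robot. It stays where it is left
- switch_tip (a point): centre of the 26 mm red ball at the lever's end, 60 mm from the hinge (the hinge is 52 mm above the table); its y axis is the hinge direction, parallel to the box's own y axis, and its x axis is the box's x axis when the lever reads 0
- plate: grey and dark steel two-zone warming plate, fixed, 250 (x) x 540 (y) mm, top 40 mm above the table; origin under its centre
- hot_mark: red zone of the plate: red ring 121 mm outer and 107 mm inner radius with a red dot, flat on the plate's top; origin at its centre on the plate's top
- cool_mark: blue zone of the plate: same ring in blue; origin at its centre on the plate's top
- pan: low round aluminium pan, loose, outer radius 104 mm, 34 mm high, wall and floor 4 mm; two loop handles on its own +y and -y sides: each a round bar 11 mm thick and 70 mm long parallel to the pan's x axis, 146 mm from the pan's centre and 30 mm above its underside, with 36 mm free between bar and wall; origin at the centre of its underside
- rail_top (a point): centre of the top face of the fixed wooden rail: 34 mm wide (its x), 360 mm long (its y), top 110 mm above the table, open beneath, on two posts
- jar1: closed hexagonal green glass jar with a gold lid and paper label (three to five such jars are present, in the pan at the start; None if absent): 48 mm across flats, 55 mm across corners, 76 mm high, lid 50 mm in diameter over the top 15 mm; origin at the centre of its underside, z up
- jar2: closed hexagonal green glass jar with a gold lid and paper label (three to five such jars are present, in the pan at the start; None if absent): 48 mm across flats, 55 mm across corners, 76 mm high, lid 50 mm in diameter over the top 15 mm; origin at the centre of its underside, z up
- jar3: closed hexagonal green glass jar with a gold lid and paper label (three to five such jars are present, in the pan at the start; None if absent): 48 mm across flats, 55 mm across corners, 76 mm high, lid 50 mm in diameter over the top 15 mm; origin at the centre of its underside, z up
- jar4: closed hexagonal green glass jar with a gold lid and paper label (three to five such jars are present, in the pan at the start; None if absent): 48 mm across flats, 55 mm across corners, 76 mm high, lid 50 mm in diameter over the top 15 mm; origin at the centre of its underside, z up
- jar5: closed hexagonal green glass jar with a gold lid and paper label (three to five such jars are present, in the pan at the start; None if absent): 48 mm across flats, 55 mm across corners, 76 mm high, lid 50 mm in diameter over the top 15 mm; origin at the centre of its underside, z up
- cup: red drinking cup, radius 36 mm, 85 mm high, a bystander; origin under its centre
- oil_bottle: amber bottle, radius 26 mm, 140 mm high, a bystander; origin under its centre
- empty_jar: open clear hexagonal jar, 68 mm high, a bystander; origin under its centre
- black_jar: reddish-brown jar with a black lid, 73 mm high, a bystander; origin under its centre
- spoon: wooden spoon 200 mm long, lying in front of the plate, a bystander; lies along its own x

How it is judged (in metres and radians):
On the way, in this order (a step that is already met when the one before it is completed fails the run):
1. the plate is switched off: lever pushed over past 0.85 (value of joint switch above 0.85 rad), for 0.2 s.
2. the pan, with every jar still in it, stands within 20 mm of the centre of the blue mark (horizontal distance between pan and cool_mark below 0.02 m and height (world z) of pan below 0.046 m and linear speed of pan below 0.03 m/s and horizontal distance between each of jar1, jar2, jar3, jar4, jar5 and pan below 0.1 m and z of each of jar1, jar2, jar3, jar4, jar5 in the frame of pan below 0.03 m), for 0.3 s.
3. every jar stands upright on the rail, let go (x of jar1 in the frame of rail_top between -0.015 and 0.015 m and y of jar1 in the frame of rail_top between -0.18 and 0.18 m and z of jar1 in the frame of rail_top between -0.006 and 0.008 m and angle between each of jar1, jar2, jar3, jar4, jar5's own z axis and vertical below 0.12 rad and linear speed of each of jar1, jar2, jar3, jar4, jar5 below 0.03 m/s and contact force between each of jar1, jar2, jar3, jar4, jar5 and the fingers below 0.05 N and x of jar2 in the frame of rail_top between -0.015 and 0.015 m and y of jar2 in the frame of rail_top between -0.18 and 0.18 m and z of jar2 in the frame of rail_top between -0.006 and 0.008 m and x of jar3 in the frame of rail_top between -0.015 and 0.015 m and y of jar3 in the frame of rail_top between -0.18 and 0.18 m and z of jar3 in the frame of rail_top between -0.006 and 0.008 m and x of jar4 in the frame of rail_top between -0.015 and 0.015 m and y of jar4 in the frame of rail_top between -0.18 and 0.18 m and z of jar4 in the frame of rail_top between -0.006 and 0.008 m and x of jar5 in the frame of rail_top between -0.015 and 0.015 m and y of jar5 in the frame of rail_top between -0.18 and 0.18 m and z of jar5 in the frame of rail_top between -0.006 and 0.008 m), for 0.3 s.
4. the empty pan stands within 20 mm of the centre of the red mark (horizontal distance between pan and hot_mark below 0.02 m and height (world z) of pan below 0.046 m and linear speed of pan below 0.03 m/s), for 0.3 s.
At the end, for the whole second after the job is handed in: the lever is past 0.85 (off), the pan rests flat on the plate within 20 mm of the centre of the red mark, and every jar present stands upright (within 0.12 rad), still and released on the rail with its centre within 15 mm of the rail's centre line (all of step 3 and all of step 4 and value of joint switch above 0.85 rad); the robot touches nothing.
It fails at once if the pan is lifted more than 15 mm off the plate (height (world z) of pan above 0.055 m).
It fails at once if a bystander (cup, bottle, clear jar, black-lidded jar, spoon) is moved more than 40 mm (distance of any of cup, oil_bottle, empty_jar, black_jar, spoon from where it was at the start of the episode above 0.04 m).
Of jar1, jar2, jar3, jar4, jar5 only 3 to 5 are there at a start; the rules pass over those that are not, and their reading is None.
At some moment in a run one of pan may be knocked a few centimetres aside while the robot is not near it.
It also fails if it takes over 210 s, if anything falls off the work surface, if the arm or the gripper's body presses on something with over 40 N, if the wrist force passes 120 N, or if a joint passes its speed limit or range.

### The arm

A 6-joint arm with a two-finger parallel gripper is mounted at the origin on the work surface. World frame = base frame: x ahead of the robot, y to its left, z up, the work surface at z = 0. Lengths are in mm, angles in degrees, forces in N, time in s.
With the tool pointing down it reaches from about 325 to 850 mm from the base axis. Payload 4.4 kg.
Tool frame: the origin (TCP) lies at the very end of the fingers, on their centre line; the grasp point (between the pads) lies 19 mm behind it; z points along the fingers, y is the line along which they close (so a half turn about z gives the same grasp; the last joint's range is limited). The gripper opens to 94 mm and grips with 3 to 60 N. Pads are 16 mm wide; open, the fingers measure 119 mm over their backs; the gripper's body (75 mm by 177 mm) begins 78 mm behind the grasp point.
Start: joints at [62.596, 11.837, 88.321, -0, 79.842, -8.623], TCP at [185.137, 544.382, 205.447] pointing down, gripper open.
Joint ranges: [-156.59, 156.59], [-49.26, 127.26], [12.9, 141.05], [-63.56, 243.56], [4.71, 150.69], [-161.64, 161.64]. Speed limits (degrees/s): [159.86, 159.86, 180, 180, 180, 180].

### API

Orientations are given as a 3x3 rotation matrix whose columns are the frame's x, y, z axes.
In Python, from rig import ctrl, jaws, kinematics, vision, workorder, spotter, status gives the robot as it stands. The module is installed in compiled form; this text tells all that it offers. Calls block until the motion is done:
- ctrl.move_pose(position, orientation): joint-space move of the TCP to a pose.
- ctrl.move_linear(position, orientation=None, feed=150): straight line of the TCP; orientation=None keeps the orientation; feed is the mean speed in mm/s.
- ctrl.goto_joints(angles): joint-space move.
- jaws.set_gripper(opening): opening from 0.0 (shut) to 1.0 (fully open); the grip force is fixed at half the most; returns when the fingers have stopped.
- ctrl.dwell(seconds).
- kinematics.solve_ik(position, orientation): joint angles nearest the present ones, or None.
- vision.get_image(name): name is "side" or "top"; returns the picture (480x640x3 uint8, blue, green, red); there is no depth.
- vision.camera_model(name): a dict with "fov_y" (degrees; the focal length in pixels is half the picture's height over the tangent of half this angle, whatever the lens; pixels are square), "cx", "cy" (the principal point, pixels), "world_from_camera" (4x4, takes a point from camera to world coordinates). Camera axes: x right, y up, looking along -z (the intrinsics and any distortion apply to the point x, -y, -z); pixel columns grow to the right and rows downward; lengths in mm; the calibration is good to about 2 mm. A picture is of the moment at which its call begins. camera_model takes no time and is no camera call.
A pose or a line that the arm cannot do raises ctrl.Unreachable and nothing moves.
- workorder.job_done(): hands the job in; it is judged then, once.
Trained networks look in the newest picture that a camera, given by its name, has taken for a name from the list of things; names that differ only in an ending like _2 or _b are one class to them, and where a whole thing is asked for, a point or a joint stands for the part that bears it (a point fixed in the world has none). Each returns a list of dicts, best first, with "conf" (0 to 1); they miss things now and then, are a little off and sometimes report something else, mostly with a low value. They report only what shows in the picture. A call takes as long as a camera call.
- spotter.find_in(label, camera): "at" ([row, column] in pixels, amid what is visible of it).
- spotter.silhouettes(label, camera): "region" (480x640 bool, what is visible of it) and "at" ([row, column] in pixels, amid what is visible of it).
- spotter.mark_of(label, camera): "at" ([row, column] in pixels: a listed point, or the origin of a listed thing).
Readings, each from a call of its own:
- status.read_time(): time.
- status.read_joints(): joint angles.
- status.read_joint_vel(): joint speeds.
- status.read_tau(): joint torques, N m.
- status.read_tcp_pos(): TCP position.
- status.read_tool_rot(): TCP orientation.
- status.read_wrist_force(): force on the tool from outside, world axes, zero at the start.
- status.read_wrist_torque(): the same for the moment, N m.
- status.read_gripper_width(): opening from 0.0 (shut) to 1.0 (fully open).
- status.read_grip_force(): force on a finger pad.
Only numpy, scipy, OpenCV 4.12 (cv2) and the standard library are available. Lean on these libraries where they do the work, as an engineer would, in place of code of your own. Each camera call takes 0.05 s, during which the arm holds its last target. There are 200 camera calls.

## Working session

There is one attempt and no reset: what is moved stays moved. The work goes in short steps, each a Python script; the robot and the scene stay as the last script left them, time stands still between calls to the robot, and variables do not carry over. Pictures are saved under pics/ and viewed, at most 14 in all, crops included, and the job is handed in when it is done.

```bash
mkdir -p pics; cat > h.py <<'E'
import numpy as np, cv2
from rig import ctrl, jaws, kinematics, vision, workorder, spotter, status
def ray(cam,rc):
    m=vision.camera_model(cam); f=240/np.tan(np.radians(m['fov_y'])/2); T=np.array(m['world_from_camera'])
    d=np.array([(rc[1]-m['cx'])/f,-(rc[0]-m['cy'])/f,-1]); return T[:3,3],T[:3,:3]@d
def at_z(cam,rc,z):
    o,d=ray(cam,rc); return o+d*(z-o[2])/d[2]
def down(a):  # tool pointing down, y axis (closing) at angle a deg from world x
    a=np.radians(a); y=np.array([np.cos(a),np.sin(a),0]); z=np.array([0,0,-1.]); return np.column_stack([np.cross(y,z),y,z])
def snap(cam,name):
    im=vision.get_image(cam); cv2.imwrite('pics/'+name,im); return im
E
python3 - <<'E'
from h import *
for c in('top','side'):
    snap(c,c+'0.png'); m=vision.camera_model(c); print(c,m)
    for l in ['switch_tip','hot_mark','cool_mark','pan','rail_top','jar1','plate','cup','oil_bottle','empty_jar','black_jar','spoon','switch']:
        print(l,[(np.round(d['at'],1).tolist(),round(d['conf'],2)) for d in spotter.mark_of(l,c)])
print(status.read_tool_rot(),status.read_time())
E
```

```text
top {'fov_y': 45.87360280964741, 'cx': 318.62176860552626, 'cy': 240.2019986499733, 'world_from_camera': array([[-1.49093809e-02,  9.80017368e-01, -1.98352386e-01,
         2.41366829e+02],
       [-9.99806306e-01, -1.71607892e-02, -9.63627627e-03,
        -7.94628113e+00],
       [-1.28476016e-02,  1.98170296e-01,  9.80083401e-01,
         1.38300756e+03],
       [ 0.00000000e+00,  0.00000000e+00,  0.00000000e+00,
         1.00000000e+00]])}
switch_tip [([253.9, 492.9], 0.62)]
hot_mark [([253.4, 490.7], 0.68)]
cool_mark [([243.4, 365.8], 0.77)]
pan [([248.2, 261.3], 0.82)]
rail_top [([159.6, 315.5], 0.92), ([272.5, 244.7], 0.68), ([321.1, 443.2], 0.4)]
jar1 [([273.6, 246.7], 0.62), ([233.6, 283.1], 0.58), ([269.4, 278.6], 0.55)]
plate [([250.0, 314.7], 0.79), ([252.8, 490.2], 0.33), ([243.8, 368.1], 0.21)]
cup [([187.7, 452.0], 0.73)]
oil_bottle [([191.7, 170.6], 0.78)]
empty_jar [([164.6, 212.6], 0.64)]
black_jar [([165.3, 422.5], 0.68)]
spoon []Traceback (most recent call last):
  File "<stdin>", line 5, in <module>
ValueError: it knows: black_jar, cool_mark, cup, empty_jar, hot_mark, jar, oil_bottle, pan, plate, rail_top, spoon, switch_tip
```

View pics/top0.png

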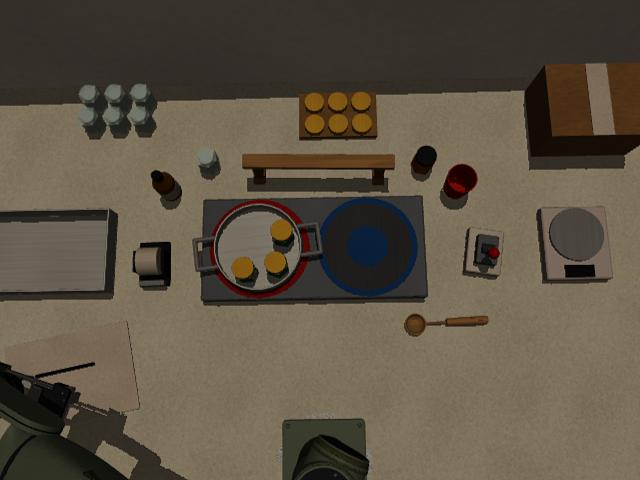

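The top view shows three gold-lidded jars in the pan at about (232,282), (264,275) and (269,243). The pan sits at (248,260) on the red ring, the blue ring is at (246,367), the rail runs along row 161, and the switch ball is at (253,493).

```bash
python3 - <<'E'
from h import *
c='side'; snap(c,'side0.png'); print(vision.camera_model(c))
S={}
for l in ['switch_tip','hot_mark','cool_mark','pan','rail_top','jar','plate']:
    S[l]=[(np.round(d['at'],1).tolist(),round(d['conf'],2)) for d in spotter.mark_of(l,c)]; print(l,S[l])
Z=dict(switch_tip=100,hot_mark=40,cool_mark=40,pan=40,rail_top=110,plate=0,jar=44)
for l in Z:
    for p,_ in S[l]: print('side',l,at_z(c,p,Z[l]).round(0))
im=snap('top','top0.png')
tp=dict(switch_tip=[(253.9,492.9)],cool_mark=[(243.4,365.8)],pan=[(248.2,261.3)],rail_top=[(159.6,315.5)],plate=[(250,314.7)],jar=[(273.6,246.7),(233.6,283.1),(269.4,278.6)])
for l in tp:
    for p in tp[l]: print('top',l,at_z('top',p,Z[l]).round(0))
# hsv fits
hsv=cv2.cvtColor(im,cv2.COLOR_BGR2HSV)
def mask(lo,hi,box):
    m=cv2.inRange(hsv,lo,hi); k=np.zeros_like(m); r0,r1,c0,c1=box; k[r0:r1,c0:c1]=255; return m&k
blue=mask((100,150,40),(130,255,255),(180,310,300,430))
pts=cv2.findNonZero(blue); hull=cv2.convexHull(pts); print('blue ell',cv2.fitEllipse(hull))
(e,_,_)=cv2.fitEllipse(hull); print(at_z('top',(e[1],e[0]),40))
for rc in [(199,204),(300,202),(196,424),(299,427)]: print('plate corner',at_z('top',rc,40).round(0))
gold=mask((15,120,60),(30,255,255),(215,295,220,310))
n,lab,st,ce=cv2.connectedComponentsWithStats(gold)
for s,q in zip(st[1:],ce[1:]):
    if s[4]>100: print('lid',s,q.round(1),at_z('top',(q[1],q[0]),120).round(0))
v=cv2.resize(im[120:310,130:520],None,fx=2,fy=2,interpolation=cv2.INTER_CUBIC); cv2.imwrite('pics/top0c.png',v)
E
```

```text
{'fov_y': 42.11409375267167, 'cx': 322.88583250459595, 'cy': 243.9295928150696, 'world_from_camera': array([[ 7.53524063e-01,  4.98321469e-01, -4.28809048e-01,
        -4.81886397e+01],
       [-6.57278636e-01,  5.84585894e-01, -4.75651266e-01,
        -6.62716963e+02],
       [ 1.36484834e-02,  6.40261701e-01,  7.68035594e-01,
         1.12827259e+03],
       [ 0.00000000e+00,  0.00000000e+00,  0.00000000e+00,
         1.00000000e+00]])}
switch_tip [([377.1, 431.7], 0.47)]
hot_mark [([292.0, 455.6], 0.22)]
cool_mark [([223.5, 268.0], 0.74), ([290.3, 339.8], 0.68)]
pan [([223.2, 268.6], 0.75)]
rail_top [([196.6, 370.7], 0.69)]
jar [([243.2, 263.2], 0.89), ([225.8, 236.8], 0.61)]
plate [([266.4, 301.6], 0.55)]
side switch_tip [ 469. -394.  100.]
side hot_mark [ 688. -274.   40.]
side cool_mark [503. 141.  40.]
side cool_mark [ 502. -110.   40.]
side pan [504. 141.  40.]
side rail_top [695.   3. 110.]
side plate [501.  17.   0.]
side jar [456.  98.  44.]
side jar [441. 179.  44.]
top switch_tip [ 462. -394.  100.]
top cool_mark [ 503. -108.   40.]
top pan [496. 144.  40.]
top rail_top [693.   9. 110.]
top plate [497.  16.   0.]
top jar [434. 178.  44.]
top jar [530.  91.  44.]
top jar [443. 102.  44.]
blue ell ((366.99078369140625, 246.44862365722656), (97.33468627929688, 99.96532440185547), 104.5347900390625)
[ 495.78436459 -110.98190667   40.        ]
plate corner [621. 286.  40.]
plate corner [373. 284.  40.]
plate corner [ 619. -254.   40.]
plate corner [ 367. -248.   40.]
lid [270 219  23  22 358] [280.9 229.5] [523.  90. 120.]
lid [264 251  22  22 378] [274.7 261.7] [449. 104. 120.]
lid [232 257  22  22 371] [242.2 267.2] [438. 178. 120.]
```

View pics/side0.png

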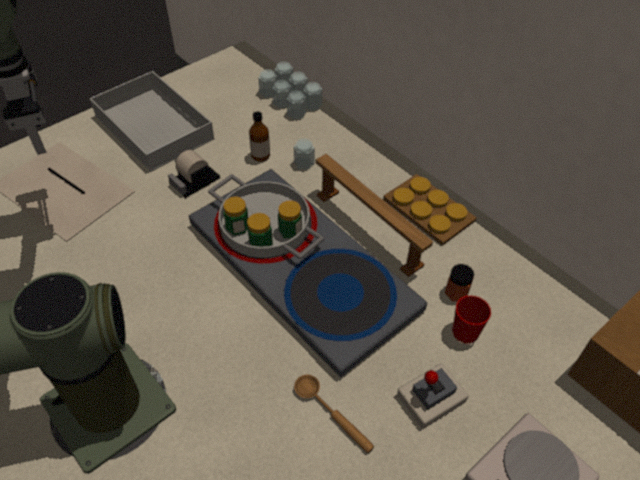

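View pics/top0c.png

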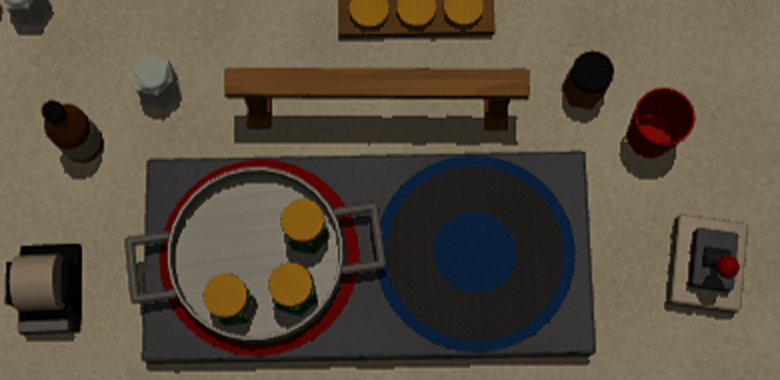

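The side view agrees: three jars in the pan, and the lever ball at (377,431) leaning towards the robot. I'll triangulate the ball and rail, then push the lever.

```bash
cat >> h.py <<'E'
def tri(a,b):
    (o1,d1),(o2,d2)=ray('top',a),ray('side',b); A=np.column_stack([d1,-d2]); s=np.linalg.lstsq(A,o2-o1,rcond=None)[0]
    p,q=o1+s[0]*d1,o2+s[1]*d2; return (p+q)/2,np.linalg.norm(p-q)
E
python3 - <<'E'
from h import *
C={}
for c,box in(('top',(235,275,465,510)),('side',(360,420,395,470))):
    hsv=cv2.cvtColor(cv2.imread(f'pics/{c}0.png'),cv2.COLOR_BGR2HSV)[box[0]:box[1],box[2]:box[3]]
    m=cv2.inRange(hsv,(0,150,60),(8,255,255))|cv2.inRange(hsv,(172,150,60),(180,255,255))
    r,k=np.nonzero(m); C[c]=(r.mean()+box[0],k.mean()+box[2]); print(c,C[c],len(r))
tip,e=tri(C['top'],C['side']); print('tip',tip,e)
cr=lambda x,y:(120+y/2,130+x/2)
for n,p in dict(lt=(225,70),lb=(225,95),rt=(529,70),rb=(529,97)).items(): print('rail',n,at_z('top',cr(*p),110).round(1))
for p in [(680,215),(746,222),(738,310),(668,300)]: print('box',at_z('top',cr(*p),30).round(1))
for p in [(316,157),(427,240)]: print('rail side end',at_z('side',(p[1],p[0]),110).round(1))
for p in [(150,268),(362,240)]: print('handle?',at_z('top',cr(*p),70).round(1))
E
```

```text
top (np.float64(252.08333333333334), np.float64(494.27777777777777)) 72
side (np.float64(376.5658914728682), np.float64(431.29457364341084)) 129
tip [ 464.95845926 -394.62728059  108.15575268] 0.33900145142314225
rail lt [707.8 181.6 110. ]
rail lb [676.8 181.3 110. ]
rail rt [ 700.8 -177.4  110. ]
rail rb [ 667.5 -176.   110. ]
box [ 540.3 -363.9   30. ]
box [ 530.2 -443.3   30. ]
box [ 422.6 -425.3   30. ]
box [ 436.1 -342.5   30. ]
rail side end [686.7 183.9 110. ]
rail side end [ 697.5 -168.7  110. ]
handle? [478.6 273.2  70. ]
handle? [507.9  23.   70. ]
```

```bash
python3 - <<'E'
from h import *
u=np.array([.983,-.182,0]); tip=np.array([465,-394.6,0]); R=down(90-10.5)
if kinematics.solve_ik(tip+[0,0,92],R) is None: R=down(-90-10.5)
print(kinematics.solve_ik(tip+[0,0,92],R))
jaws.set_gripper(0)
P=lambda s,z: tip+u*s+np.array([0,0,z])
ctrl.move_pose(P(-55,230),R); ctrl.move_linear(P(-55,92))
ctrl.move_linear(P(-24,92),feed=80)
f0=np.array(status.read_wrist_force())
for s in range(-18,48,6):
    ctrl.move_linear(P(s,92),feed=50); f=np.array(status.read_wrist_force())-f0; print(s,f.round(1))
    if s>10 and f@u<-20: break
ctrl.move_linear(P(0,92)); ctrl.move_linear(P(-30,230))
ctrl.move_pose([300,-250,350],R)
for c in('top','side'): snap(c,c+'1.png')
a=cv2.imread('pics/top1.png')[200:300,440:530]; b=cv2.imread('pics/side1.png')[340:440,380:470]
cv2.imwrite('pics/sw.png',cv2.resize(np.hstack([a,b]),None,fx=4,fy=4)); print(status.read_time())
E
```

```text
[-4.84435736e+01  2.23243489e+01  8.90566642e+01 -2.54444375e-14
  6.86189869e+01 -1.27943574e+02]
-18 [-0.4 -1.2  0.1]
-12 [ 0.5 -0.8  0.8]
-6 [ 0.2 -0.   0.8]
0 [-1.  -0.6 -0.2]
6 [ 0.6 -0.8 -0.1]
12 [ 0.4 -1.   0.1]
18 [-0.1 -1.5 -0.2]
24 [-0.5 -0.1 -0.3]
30 [-13.3   2.4   7.5]
36 [-25.4   4.8  16.6]
12.6167
```

View pics/sw.png

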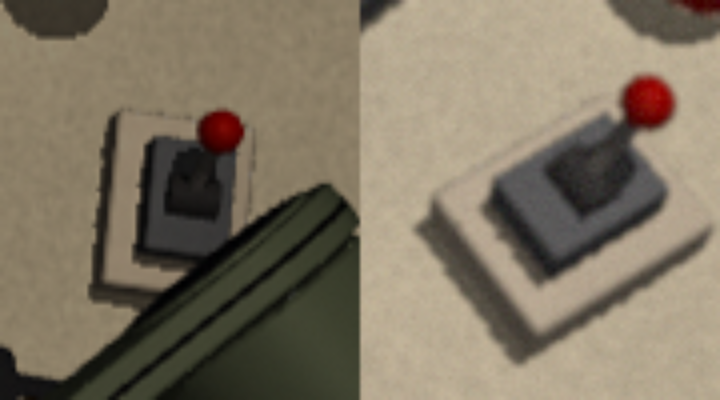

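The lever now leans fully to the far side: ball at about (233,495) in top and (366,452) in side. Next I'll fit the pan and its handles.

```bash
cat >> h.py <<'E'
def panpose(cam='top'):
    """pan centre and -y handle direction from silhouette: rim circle (z=74) + handle extent (z~75)"""
    vision.get_image(cam); s=spotter.silhouettes('pan',cam)[0]; m=s['region'].astype(np.uint8)
    c=cv2.findContours(m,cv2.RETR_EXTERNAL,cv2.CHAIN_APPROX_NONE)[0]; c=np.vstack(c)[:,0,:]
    W=np.array([at_z(cam,(p[1]+.0,p[0]+.0),74)[:2] for p in cv2.convexHull(c.astype(np.int32))[:,0,:]])
    full=np.array([at_z(cam,(p[1],p[0]),74)[:2] for p in c])
    ctr=full.mean(0)
    for _ in range(30):   # robust circle fit radius 104
        d=full-ctr; r=np.linalg.norm(d,axis=1); k=abs(r-104)<(12 if _<15 else 5)
        if k.sum()<20: break
        ctr=ctr+ ((r[k]-104)[:,None]*d[k]/r[k][:,None]).mean(0)*1.5
    d=full-ctr; r=np.linalg.norm(d,axis=1); far=d[r>135]
    th=np.arctan2(far[:,1],far[:,0]); ang=np.degrees(np.angle(np.exp(2j*th).mean())/2)
    return ctr,ang,k.sum(),r.max(),s['conf'],m
E
python3 - <<'E'
from h import *
print(tri((232.8,495),(365.5,452)))
for c in('top','side'):
    o=panpose(c); print(c,o[:5])
    if c=='top': im=cv2.imread('pics/top1.png'); cs=cv2.findContours(o[5],cv2.RETR_EXTERNAL,cv2.CHAIN_APPROX_NONE)[0]
v=cv2.resize(im[180:310,180:340],None,fx=4,fy=4,interpolation=cv2.INTER_CUBIC)
for k in cs: cv2.polylines(v,[(k-[180,180])*4+2],True,(0,255,0),1)
cv2.imwrite('pics/pan1.png',v)
E
```

```text
(array([ 512.16740895, -402.21996422,  102.68317032]), np.float64(3.2314412290444356))
top (array([493.2517011 , 149.30831648]), np.float64(-82.71639726179832), np.int64(188), np.float64(155.80988338098584), 0.78)
side (array([467.39941421, 175.08627283]), np.float64(77.61224882011975), np.int64(52), np.float64(145.755169383655), 0.91)
```

View pics/pan1.png

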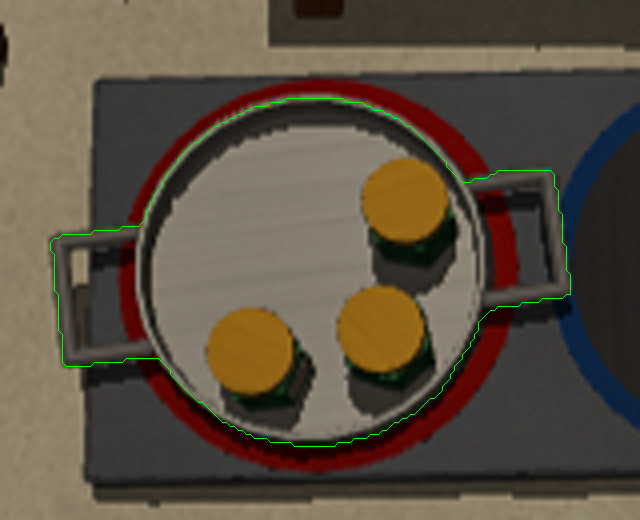

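```bash
python3 - <<'E'
from h import *
def red(f,box):
    hsv=cv2.cvtColor(cv2.imread(f),cv2.COLOR_BGR2HSV)[box[0]:box[1],box[2]:box[3]]
    m=cv2.inRange(hsv,(0,140,30),(9,255,255))|cv2.inRange(hsv,(171,140,30),(180,255,255))
    c=max(cv2.findContours(m,0,cv2.CHAIN_APPROX_NONE)[0],key=len); (x,y),r=cv2.minEnclosingCircle(c); return (y+box[0],x+box[2]),r
P=[]
for i in '01':
    a=red(f'pics/top{i}.png',(222,275,470,515)); b=red(f'pics/side{i}.png',(350,400,405,470)); p,e=tri(a[0],b[0]); P.append(p); print(a,b,p.round(1),e)
ch=np.linalg.norm(P[1]-P[0]); print('angle',2*np.arcsin(ch/120), [np.arccos((p[2]-52)/60) for p in P])
E
```

```text
((252.5, 493.5), 5.700977325439453) ((377.0784320831299, 430.5980396270752), 7.103749752044678) [ 464.6 -393.7  105.3] 0.502973532927769
((232.57894706726074, 494.8421058654785), 5.486168384552002) ((365.258620262146, 451.12068939208984), 6.534787178039551) [ 511.9 -401.3  103.1] 1.584470183475388
angle 0.8216253704437343 [np.float64(0.4781806524201301), np.float64(0.550640160653881)]
```

The lever angle reading is borderline (0.82–1.03), so I'll push once more, firmly.

```bash
python3 - <<'E'
from h import *
u=np.array([.983,-.182,0]); tip=np.array([465,-394.6,0]); R=np.array(status.read_tool_rot())
P=lambda s,z: tip+u*s+np.array([0,0,z])
ctrl.move_pose(P(-5,150),R); ctrl.move_linear(P(-5,88)); ctrl.move_linear(P(16,88),feed=80)
f0=np.array(status.read_wrist_force())
for s in range(20,52,4):
    ctrl.move_linear(P(s,88),feed=50); f=np.array(status.read_wrist_force())-f0; print(s,f.round(1),np.array(status.read_tcp_pos()).round(1))
    if f@u<-40: break
ctrl.move_linear(P(0,88)); ctrl.move_linear(P(-10,200)); ctrl.move_pose([300,-200,350],R)
for c in('top','side'): snap(c,c+'2.png')
def red(f,box):
    hsv=cv2.cvtColor(cv2.imread(f),cv2.COLOR_BGR2HSV)[box[0]:box[1],box[2]:box[3]]
    m=cv2.inRange(hsv,(0,140,30),(9,255,255))|cv2.inRange(hsv,(171,140,30),(180,255,255))
    c=max(cv2.findContours(m,0,cv2.CHAIN_APPROX_NONE)[0],key=len); (x,y),r=cv2.minEnclosingCircle(c); return (y+box[0],x+box[2])
print(tri(red('pics/top2.png',(222,275,470,515)),red('pics/side2.png',(350,400,405,470))),status.read_time())
E
```

```text
20 [ 0.4  1.1 -0.4] [ 484.7 -398.2   88.1]
24 [-1.5  0.7 -0.8] [ 488.  -398.7   87.6]
28 [-9.4  1.1  2.8] [ 488.8 -398.8   87.2]
32 [-16.6   3.3   7.8] [ 489.3 -398.9   87.1]
36 [-26.7   4.6  14.5] [ 489.5 -398.9   87. ]
40 [-35.    7.1  20.1] [ 489.7 -398.9   87. ]
44 [-43.9   8.3  25.5] [ 489.9 -398.9   87. ]
(array([ 511.87615194, -401.27519053,  103.13138462]), np.float64(1.584470183475388)) 19.2333
```

```bash
cat >> h.py <<'E'
def best(p,a):
    """down orientation, closing along a or a+180, with joint 6 nearest mid-range"""
    o=[(abs(q[5]),R) for R in(down(a),down(a+180)) if (q:=kinematics.solve_ik(p,R)) is not None]
    return min(o,key=lambda t:t[0])[1]
def drag(h,a,d,feed=70):
    h=np.array([*h,51.]); d=np.array([*d,0.]); R=best(h,a); up=np.array([0,0,110.])
    jaws.set_gripper(.36); ctrl.move_pose(h+up,R); ctrl.move_linear(h,feed=100); print('fz',np.round(status.read_wrist_force(),1))
    jaws.set_gripper(0); print('width',status.read_gripper_width(),status.read_grip_force())
    ctrl.move_linear(h+d,feed=feed); ctrl.dwell(.3); print('at',np.round(status.read_tcp_pos(),1),np.round(status.read_wrist_force(),1))
    jaws.set_gripper(.36); ctrl.move_linear(h+d+up)
E
python3 - <<'E'
from h import *
c=np.array([493.3,149.3]); a=-82.7; u=np.array([np.cos(np.radians(a)),np.sin(np.radians(a))])
drag(c+146*u,a,np.array([497,-110.5])-c)
R=np.array(status.read_tool_rot()); ctrl.move_pose([330,-330,330],R); print(status.read_joints())
o=panpose('top'); print(o[:5],status.read_time())
im=snap('top','top3.png'); cv2.imwrite('pics/pan3.png',cv2.resize(im[140:310,190:440],None,fx=3,fy=3,interpolation=cv2.INTER_CUBIC))
E
```

```text
fz [-1.5 -0.3  0.6]
width 0.10483330561643196 30.000303089618683
at [ 515.3 -250.1   50.8] [-0.1 12.   8.9]
[-5.55732582e+01 -5.59416520e+00  9.22946450e+01 -1.16718847e-02
  9.35496214e+01  2.71060660e+01]
(array([ 499.0319573 , -100.42132595]), np.float64(-84.03333805967516), np.int64(192), np.float64(156.07207561074253), 0.75) 31.3583
```

View pics/pan3.png

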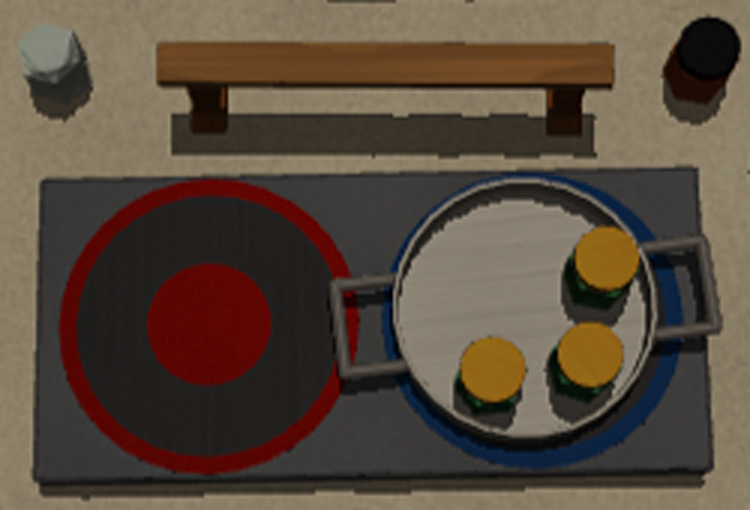

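The pan slid over with all three jars but stopped about 10 mm short of the blue centre (the red mark is now clear, ring centred at crop (208,325)). I'll nudge it and measure the red mark, rail and lids.

```bash
python3 - <<'E'
from h import *
c=np.array([499.,-100.4]); a=-84.; u=np.array([np.cos(np.radians(a)),np.sin(np.radians(a))])
drag(c+146*u,a,[-2,-16],feed=40)
R=np.array(status.read_tool_rot()); ctrl.move_pose([330,-330,330],R)
o=panpose('top'); print(o[:5],status.read_time())
im=snap('top','top4.png'); hsv=cv2.cvtColor(im,cv2.COLOR_BGR2HSV)
def mask(lo,hi,box):
    m=cv2.inRange(hsv,lo,hi); k=np.zeros_like(m); r0,r1,c0,c1=box; k[r0:r1,c0:c1]=255; return m&k
red=mask((0,150,30),(8,255,255),(190,310,200,312))|mask((172,150,30),(180,255,255),(190,310,200,312))
e=cv2.fitEllipse(cv2.convexHull(cv2.findNonZero(red))); print('red',e,at_z('top',(e[0][1],e[0][0]),40))
gold=mask((15,120,60),(30,255,255),(195,300,310,440))
n,lab,st,ce=cv2.connectedComponentsWithStats(gold)
for s,q in zip(st[1:],ce[1:]):
    if s[4]>100: print('lid',s,q.round(1),at_z('top',(q[1],q[0]),120).round(1))
for l in('jar','pan','rail_top','cool_mark','hot_mark'):
    for cam in('top','side'):
        if cam=='side' and l=='jar': vision.get_image('side')
        z=dict(jar=44,rail_top=110).get(l,40)
        print(l,cam,[(at_z(cam,d['at'],z)[:2].round(0).tolist(),round(d['conf'],2)) for d in spotter.mark_of(l,cam)])
snap('side','side4.png')
# rail by brown mask
b=mask((5,80,50),(20,255,255),(148,172,235,400)); r=cv2.minAreaRect(cv2.findNonZero(b)); print('rail rect',r)
for p in cv2.boxPoints(r): print(at_z('top',(p[1],p[0]),110).round(1))
E
```

```text
fz [ 0.2  0.5 -0.4]
width 0.10255827696284507 30.000008046627045
at [ 512.4 -257.3   51.5] [0.5 8.2 7.7]
(array([ 499.78474202, -108.10828196]), np.float64(-85.29274825746279), np.int64(201), np.float64(156.33593523519093), 0.83) 37.8333
red ((259.1632385253906, 248.4109649658203), (97.47825622558594, 100.28001403808594), 62.40279006958008) [495.47866313 148.98759387  40.        ]
lid [385 215  22  22 370] [395.2 225.5] [ 528.  -170.7  120. ]
lid [378 247  22  22 378] [388.9 257.4] [ 454.5 -153.4  120. ]
lid [346 251  22  22 375] [356.2 261.7] [446.  -79.6 120. ]
jar top [([443.0, -78.0], 0.82), ([526.0, -177.0], 0.75), ([447.0, -158.0], 0.64)]
jar side [([455.0, -162.0], 0.86), ([450.0, -72.0], 0.71), ([534.0, -171.0], 0.52)]
pan top [([507.0, -109.0], 0.9), ([491.0, 18.0], 0.2)]
pan side [([558.0, -386.0], 0.72)]
rail_top top [([689.0, 12.0], 0.87), ([486.0, 145.0], 0.71)]
rail_top side [([642.0, -301.0], 0.45)]
cool_mark top [([312.0, -283.0], 0.33)]
cool_mark side []
hot_mark top [([495.0, 153.0], 0.83), ([636.0, -328.0], 0.71)]
hot_mark side [([500.0, 155.0], 0.92)]
rail rect ((318.0, 162.0), (18.0, 152.0), 90.0)
[712.8 182.9 110. ]
[ 705.8 -176.4  110. ]
[ 661.4 -174.6  110. ]
[668.2 182.3 110. ]
```

View pics/side4.png

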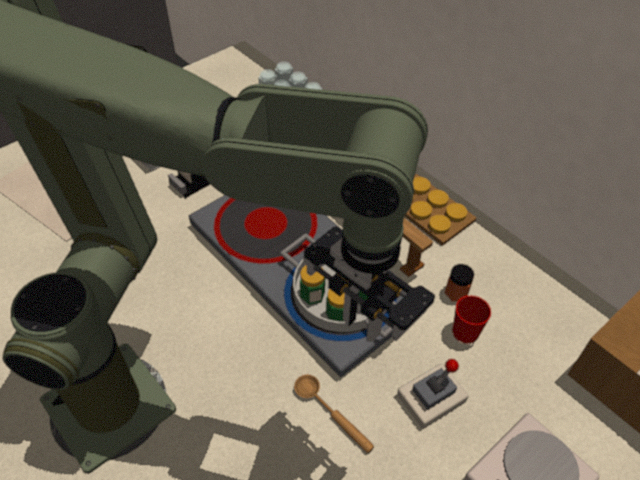

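The pan is centred on blue at (500,-108) and the jars are upright. I'll check the rail edges and jar yaw in one composite.

```bash
python3 - <<'E'
from h import *
t=cv2.imread('pics/top3.png'); 
for c in (262,290,318,346,374): print(c,t[148:176,c].astype(int).sum(1).tolist())
s=cv2.imread('pics/side0.png')[145:255,305:440]; j=cv2.imread('pics/top4.png')[208:280,335:415]
A=cv2.resize(s,None,fx=4,fy=4,interpolation=cv2.INTER_CUBIC); B=cv2.resize(j,(260,234),interpolation=cv2.INTER_CUBIC)
k=cv2.imread('pics/side1.png')[190:255,215:310]; K=cv2.resize(k,(260,178),interpolation=cv2.INTER_CUBIC)
v=np.zeros((440,800,3),np.uint8); v[:,:540]=A; v[:234,540:]=B; v[240:418,540:]=K; cv2.imwrite('pics/comp.png',v)
E
```

```text
262 [362, 359, 381, 385, 379, 343, 214, 202, 209, 215, 211, 205, 209, 213, 208, 208, 212, 212, 201, 112, 52, 40, 24, 26, 24, 23, 28, 31]
290 [356, 353, 360, 368, 370, 340, 215, 187, 197, 198, 196, 196, 201, 207, 206, 210, 203, 205, 201, 129, 63, 223, 384, 370, 364, 359, 359, 361]
318 [379, 364, 359, 376, 378, 343, 241, 203, 197, 196, 193, 198, 206, 213, 217, 218, 208, 208, 209, 153, 57, 227, 399, 382, 371, 364, 370, 382]
346 [366, 360, 367, 370, 372, 357, 281, 187, 195, 192, 190, 205, 221, 228, 229, 225, 217, 221, 229, 175, 29, 192, 386, 356, 342, 344, 349, 356]
374 [365, 354, 351, 357, 373, 368, 282, 194, 198, 198, 197, 211, 229, 232, 220, 208, 193, 199, 208, 172, 43, 55, 61, 51, 47, 50, 49, 50]
```

View pics/comp.png

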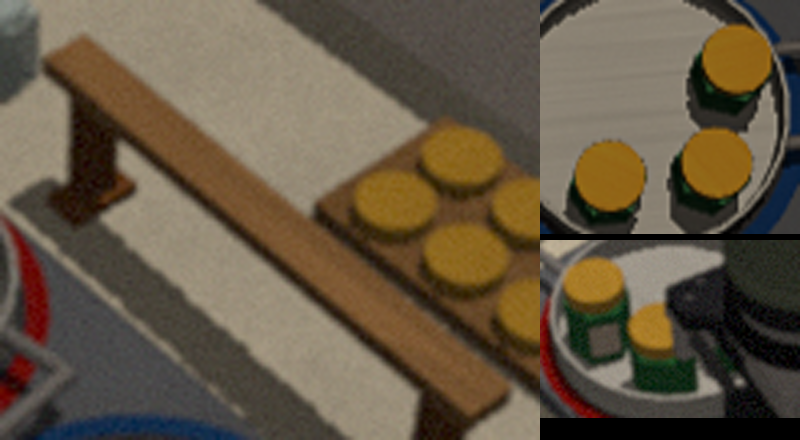

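```bash
python3 - <<'E'
from h import *
for rc in [(153.6,262),(167,262),(153.9,318),(167.2,318),(154.2,374),(167.5,374)]: print('top',at_z('top',rc,110).round(1))
for x,y in [(45,62),(83,36),(508,388),(475,412)]: print('side',at_z('side',(145+y/4,305+x/4),110).round(1))
for a in [(528,-170.7),(454.5,-153.4),(446,-79.6)]: print(a)
for p,x in [((454,-153,93),0),((690,0,157),0),((690,-110,157),0),((690,110,157),0)]:
    for a in(0,180): print(p,a,np.round(kinematics.solve_ik(p,down(a)),0))
E
```

```text
top [710.4 135.4 110. ]
top [677.2 135.3 110. ]
top [707.1   2.9 110. ]
top [674.1   3.4 110. ]
top [ 703.7 -129.2  110. ]
top [ 670.9 -128.   110. ]
side [679.1 174.1 110. ]
side [711.7 176.7 110. ]
side [ 701.5 -179.5  110. ]
side [ 675.8 -179.4  110. ]
(528, -170.7)
(454.5, -153.4)
(446, -79.6)
(454, -153, 93) 0 [-29.   8. 108.  -0.  65. -29.]
(454, -153, 93) 180 [-29.   8. 108.  -0.  65. 151.]
(690, 0, 157) 0 [-7. 28. 73. -0. 79. -7.]AttributeError: 'NoneType' object has no attribute 'rint'

The above exception was the direct cause of the following exception:

Traceback (most recent call last):
TypeError: loop of ufunc does not support argument 0 of type NoneType which has no callable rint method
```

```bash
cat >> h.py <<'E'
def pickplace(j,y,a=0):
    op=.66; g=np.array([j[0],j[1],101.]); R=best(g,a); up=np.array([0,0,70.])
    jaws.set_gripper(op); ctrl.move_pose(g+up,R); ctrl.move_linear(g,feed=120)
    jaws.set_gripper(0); w=status.read_gripper_width(); print('w mm',w*94,'F',status.read_grip_force())
    ctrl.move_linear(g+[0,0,130],feed=150)
    if status.read_gripper_width()*94<44: print('LOST'); return
    p=np.array([691.2+.022*y,y,230.]); Rp=best(p,-1.3)
    ctrl.move_pose(p,Rp); p[2]=174; ctrl.move_linear(p,feed=100); ctrl.dwell(.2); f0=np.array(status.read_wrist_force())
    while p[2]>163:
        p[2]-=1; ctrl.move_linear(p,feed=15); f=np.array(status.read_wrist_force())-f0
        if f[2]>2.5: break
    print('down',p[2],f.round(1),np.round(status.read_tcp_pos(),1)); ctrl.dwell(.2)
    jaws.set_gripper(op); p[2]=250; ctrl.move_linear(p,feed=100); print('t',status.read_time())
E
python3 - <<'E'
from h import *
pickplace((447.5,-79.5),90)
R=np.array(status.read_tool_rot()); ctrl.move_pose([400,0,400],R)
a=snap('top','top5.png')[120:310,200:440]; b=snap('side','side5.png')[130:330,200:440]
cv2.imwrite('pics/c5.png',np.hstack([cv2.resize(a,(400,316)),cv2.resize(b,(380,316))]))
E
```

```text
w mm 49.522201324413054 F 30.00090390443802
down 167.0 [-1.1 -0.7  4.9] [693.3  90.  168. ]
t 47.8583
```

View pics/c5.png

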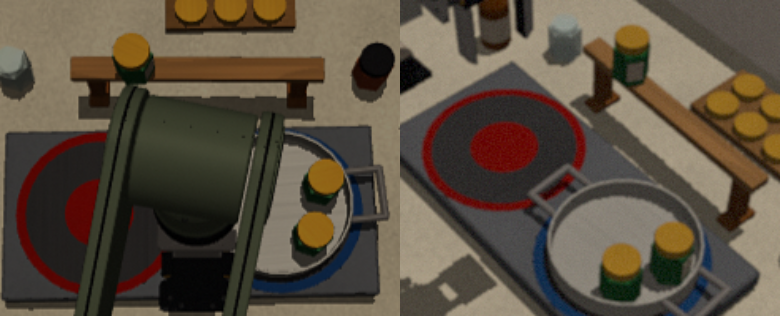

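The first jar stands upright on the rail, and two remain in the pan. I'll relocate the lids before each of the next picks.

```bash
cat >> h.py <<'E'
def lids(box=(190,305,200,445)):
    im=vision.get_image('top'); hsv=cv2.cvtColor(im,cv2.COLOR_BGR2HSV); m=cv2.inRange(hsv,(15,120,60),(30,255,255)); r0,r1,c0,c1=box
    n,lab,st,ce=cv2.connectedComponentsWithStats(m[r0:r1,c0:c1])
    L=[(at_z('top',(q[1]+r0,q[0]+c0),120)[:2]+[1,0]).round(1) for s,q in zip(st[1:],ce[1:]) if s[4]>250]
    print('lids',L); return L
E
python3 - <<'E'
from h import *
L=lids(); 
if len(L)==2:
    pickplace(min(L,key=lambda p:p[0]),0)
    R=np.array(status.read_tool_rot()); ctrl.move_pose([430,60,380],R)
    L=lids()
    if len(L)==1: pickplace(L[0],-90)
R=np.array(status.read_tool_rot()); ctrl.move_pose([330,330,330],R)
a=snap('top','top6.png')[120:310,190:440]; b=snap('side','side6.png')[130:330,200:440]
cv2.imwrite('pics/c6.png',np.hstack([cv2.resize(a,(400,304)),cv2.resize(b,(380,304))]))
o=panpose('top'); print(o[:5],status.read_time())
print('rail jars',[at_z('top',d['at'],110).round(0)[:2].tolist() for d in spotter.mark_of('jar','top')])
E
```

```text
lids [array([ 529. , -170.7]), array([ 455.5, -153.4])]
w mm 49.30711032381342 F 30.00082701444626
down 167.0 [-2.8 -0.2  6.4] [6.914e+02 1.000e-01 1.680e+02]
t 58.0667
lids [array([ 528.9, -170.7])]
w mm 49.24585903269649 F 30.000940561294556
down 167.0 [-1.7  0.4  6.4] [689.4 -90.  168.2]
t 67.85
(array([ 500.09006508, -109.03296103]), np.float64(-85.51946323031339), np.int64(189), np.float64(155.36216482938212), 0.96) 70.0583
rail jars [[684.0, 4.0], [689.0, 94.0], [684.0, -88.0], [498.0, -113.0]]
```

View pics/c6.png

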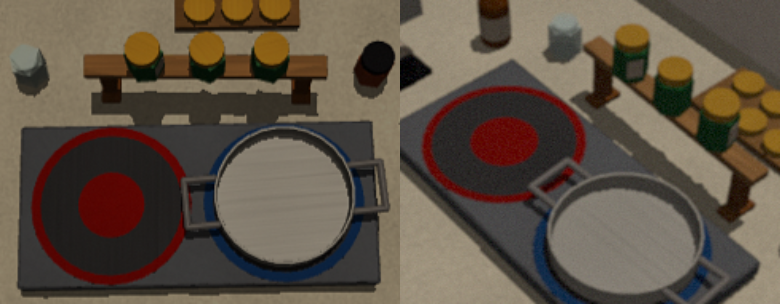

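All three jars stand on the rail and the pan is empty. I'll pull it back by the +y handle.

```bash
python3 - <<'E'
from h import *
c=np.array([500.,-109.]); a=94.5; u=np.array([np.cos(np.radians(a)),np.sin(np.radians(a))])
drag(c+146*u,a,np.array([495.5,153.])-c)
R=np.array(status.read_tool_rot()); ctrl.move_pose([300,420,350],R)
o=panpose('top'); print(o[:5],status.read_time())
a=snap('top','top7.png')[120:310,190:440]; b=snap('side','side7.png')[130:420,180:500]
cv2.imwrite('pics/c7.png',np.hstack([cv2.resize(a,(400,304)),cv2.resize(b,(336,304))]))
E
```

```text
fz [-0.1 -0.4  0.4]
width 0.10582625002252867 30.00033348798752
at [484.  296.9  51.4] [ 0.7 -6.5  4.9]
(array([493.84877495, 152.11168931]), np.float64(-85.7423268897881), np.int64(188), np.float64(154.73870435762808), 0.84) 80.7667
```

View pics/c7.png

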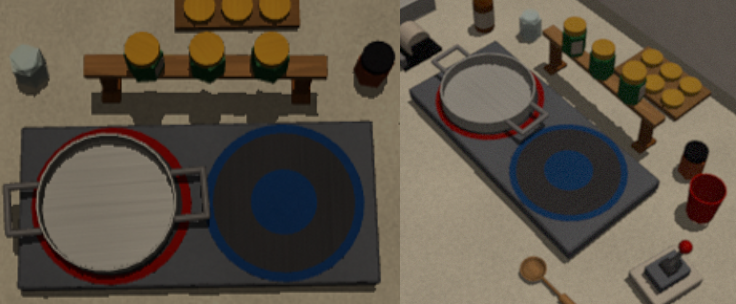

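The pan is within about 4 mm of the red centre, the jars are upright and the lever is off. I'll recheck once and hand in.

```bash
python3 - <<'E'
from h import *
ctrl.dwell(2); o=panpose('top'); print(o[:2])
if np.hypot(*(o[0]-[495.5,149]))<10: print(workorder.job_done())
E
```

```text
(array([494.35714108, 152.56332269]), np.float64(-85.31647528785345))
the job is handed in; nothing more can be done
None
```

The job is handed in, with no verdict returned: the lever is off against its stop, all three gold-lidded jars stand on the rail, and the empty pan is back within about 4 mm of the red mark's centre.

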